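Square a carton into the measuring corner and start the measurement

ROBOT

A 7-joint arm with a two-finger parallel gripper is mounted at the origin on the work surface. World frame = base frame: x ahead of the robot, y to its left, z up, the work surface at z = 0. Lengths are in m, angles in rad, forces in N, time in s.
With the tool pointing down it reaches from about 0.4 to 0.875 m from the base axis. Payload 19.3 kg.
Tool frame: the origin (TCP) lies midway between the tips of the shut fingers; the grasp point (between the pads) lies 19 mm behind it; z points along the fingers, y is the line along which they close (so a half turn about z gives the same grasp; the last joint's range is limited). The gripper opens to 85 mm and grips with 20 to 120 N. Pads are 22 mm wide; open, the fingers measure 114 mm over their backs; the gripper's body (76 mm by 85 mm) begins 54 mm behind the grasp point. The pads swing forward as they close: fully open they stand 13 mm farther back than shut.
Start: joints at [-1.195, 0.521, -0.036, 1.599, 0.021, 1.021, -0.113], TCP at [0.27, 0.564, 0.206] pointing down, gripper open.
Joint ranges: [-2.91, 2.91], [-0.3, 2.13], [-1.5, 1.42], [0.17, 2.43], [-1.26, 4.41], [0.16, 1.93], [-2.52, 2.52]. Speed limits (rad/s): [1.89, 1.89, 2.39, 2.39, 3.01, 3.01, 3.01].

INTERFACE

Orientations are given as [roll, pitch, yaw] about the fixed x, y, z axes, in that order (R = Rz(yaw) Ry(pitch) Rx(roll)).
In Python, from workcell import bot gives the robot as it stands.
- The arm moves only by the tool move_arm, never from a script. Its argument "moves" is a list that holds one entry, the list of rows, each a list of 7 numbers: the opening, from 0 (shut) to 1 (fully open), then the shift along the tool's x, y, z in units of 1000 mm (1.0 is 1000 mm), then the turn, a rotation vector about the tool's x, y, z in units of 2 pi rad (1.0 is 2 pi rad). A call has 1 to 5 rows; each row is the pose to reach, as a shift and turn from the pose commanded when the call began, along the tool's axes at that moment, turning the shorter way round; what a row does not reach only later rows make up. A row lasts 1/10 s, in which the tool goes at most 50 mm and 8.59 degrees, less where a joint would pass 70% of its speed; a pose out of reach is approached as far as the arm can. A call with a number of a shift or a turn outside -1 to 1 is refused whole. A call with a gripper value outside its range is refused whole. The fingers move at their own pace and stop on an object; "force" is the grip in N (left out, the last holds). Time passes only in rows, so rows that repeat a pose let the fingers close. It gives the time, the measured TCP pose, the force, the opening and the grip force at its end, in the units of the state.
- bot.observe(): the state, without advancing time (a new reading comes with each control period).
- bot.grab_frame(name): name is "scene" or "top" or "wrist"; returns the picture (480x640x3 uint8, red, green, blue); there is no depth.
- bot.camera_params(name): a dict with "vertical_fov" (degrees; the focal length in pixels is half the picture's height over the tangent of half this angle, whatever the lens; pixels are square), "cx", "cy" (the principal point, pixels), "D" ([k1, k2, p1, p2, k3] as OpenCV has them; the pictures are not rectified), "R" (3x3) and "t" (3): a world point X has camera coordinates R X + t. Camera axes: x right, y down, z forward; pixel columns grow to the right and rows downward; lengths in m; the calibration is good to about 2 mm. A picture is of the moment at which its call begins: read the wrist's pose just before it. camera_params takes no time and is no camera call; for the wrist camera it gives the pose at the moment of the call.
- bot.job_done(): hands the job in; it is judged then, once.
The state is a dict: "clock": time; "qpos": joint angles; "qd": joint speeds; "joint_efforts": joint torques, N m; "position": TCP position; "tool_rot": TCP orientation; "force": force on the tool from outside, world axes, zero at the start; "moment": the same for the moment, N m; "grip_width": finger opening in m; "finger_force": force on a finger pad.
Only numpy, scipy, OpenCV 4.12 (cv2) and the standard library are available. Lean on these libraries where they do the work, as an engineer would, in place of code of your own. Each camera call takes 0.05 s, during which the arm holds its last target. There are 200 camera calls.

TASK

Put the brown carton with the green sticker on the grey measuring plate, sticker side up, and push it fully home against both yellow stops: a long side flush along the long stop and an end flush against the short stop. Let go of it, and only then press the green button fully down and release it, so that the carton is measured where it stands. Do not drop the carton, and leave the blue box, the tape dispenser and the pen cup where they are.

Things in the scene. Friction and masses are not known exactly. Their poses are not given: they have to be found in the camera images.
- carton: The carton to measure: loose closed brown cardboard box with a white tape strip and a green sticker on top, 130 mm long (its x) x 60 mm wide (its y) x 50 mm high, about 0.2 to 0.45 kg. Origin: centre of its underside. Starts flat on the table, left or right of the station, at any yaw. Either end may lead.
- station: Fixed measuring station: grey plate 220 x 220 x 12 mm, origin at the centre of its underside, z up. Two yellow stops 12 mm thick, tops 42 mm above the table: the long one along y, inner face at x = +35 mm, y = -80 to +107; the short one along x, inner face at y = +95 mm, x = -60 to +47. Open to -x and -y. Black console behind the long stop, x = 50 to 108 mm, 30 mm high.
- stop_corner (a point): Inner corner where the two stops meet, at plate-top height (12 mm above the table): x = +35, y = +95 mm in the station's frame, axes as the station's. With the carton fully home its origin is at x = -30, y = -65, z = 0 mm from here, its long side along y.
- start_top (a point): Centre of the top of the green push button's cap (36 mm diameter), which stands on the station's console; it is pressed straight down.
- start (a joint): Travel of the green button in m: 0 released, 0.008 fully down; a spring brings it back; about 5 N holds it fully down.
- blue_box: Bystander: loose blue box with a white paper band, 120 (x) x 80 (y) x 40 mm high, origin at the centre of its underside. It lies on the other side of the station from the carton.
- tape_dispenser: Bystander: loose black desk tape dispenser with an amber roll, 150 (x) x 60 (y) mm, 88 mm high, origin at the centre of its underside.
- pen_cup: Bystander: loose grey plastic cup with three pens, 76 mm diameter, 90 mm high (pens to 140 mm), origin at the centre of its underside.
There are look-alikes about, which are no part of the job. Of the things that look like the carton, take the one that is farthest to the robot's right at the start.

How it is judged:
By the outcome, as a careful person would: the job done as asked, in the order asked, and still so for the second after the job is handed in, with the robot touching nothing.
It also fails if it takes over 67 s, if anything falls off the work surface, if the arm or the gripper's body presses on something with over 40 N, if the wrist force passes 120 N, or if a joint passes its speed limit or range.

## Working session

There is one attempt and no reset: what is moved stays moved. The work goes in short steps, Python scripts to look and compute and a tool call to move; the robot and the scene stay as the last step left them, time stands still between calls to the robot, and variables do not carry over. Pictures are saved under pics/ and viewed, at most 10 in all, crops included, and the job is handed in when it is done.

Besides the shell and the picture viewer there is one more tool, called after "Call:" as name(argument=value, ...), one argument or row to a line, values as JSON. move_arm: Moves the arm, as the interface text tells. Shifts and turns lie within -1 to 1; 1 stands for 1000 mm of shift or 2 pi rad of turn. Its arguments: {"type":"object","properties":{"moves":{"type":"array"},"force":{"type":"number"}},"required":["moves"]}

```bash
mkdir -p pics
python3 - <<'E'
from workcell import bot
import cv2
o=bot.observe();print(o)
for n in("top","scene"):
    f=bot.grab_frame(n);cv2.imwrite(f"pics/{n}0.png",f[:,:,::-1]);print(n,bot.camera_params(n))
E
```

```text
{'clock': 0.0, 'qpos': array([-1.19516351,  0.52206837, -0.03631664,  1.5999909 ,  0.02119213,
        1.021077  , -0.11279911]), 'qd': array([-7.00051198e-04, -9.36324766e-05, -1.76911723e-03,  6.02684146e-05,
       -1.43151609e-03,  1.77316649e-04,  4.64477718e-04]), 'joint_efforts': array([-3.31424299e-04, -9.27115059e+01,  1.97960928e+00, -3.69942248e+01,
        1.78228004e-02,  8.10123951e-03, -6.37809165e-06]), 'position': array([0.26938966, 0.56356648, 0.20569811]), 'tool_rot': array([-3.14043649e+00,  8.01892366e-05,  2.69573705e+00]), 'force': array([-1.16368039,  0.87812105, -0.28180845]), 'moment': array([ 0.06470835, -0.0321288 ,  0.0436396 ]), 'finger_force': 0.0, 'grip_width': 0.08545578262942821}
top {'vertical_fov': 54.82397887912193, 'cx': 321.48022366630073, 'cy': 244.8163979536603, 'D': array([-0.03511856,  0.        ,  0.        ,  0.        ,  0.        ]), 'R': array([[-0.00506685, -0.99945858,  0.03250956],
       [-0.99533208,  0.00190737, -0.0964905 ],
       [ 0.09637625, -0.03284671, -0.99480285]]), 't': array([-0.01436809,  0.49490775,  1.06936714])}
scene {'vertical_fov': 56.11140087379137, 'cx': 321.5799762193838, 'cy': 238.01376857500435, 'D': array([-0.05589181,  0.        ,  0.        ,  0.        ,  0.        ]), 'R': array([[-0.31173648,  0.95011903, -0.0097054 ],
       [ 0.5418929 ,  0.1693875 , -0.82320105],
       [-0.78049501, -0.26188108, -0.56766702]]), 't': array([ 0.1445173 , -0.22245496,  1.46218209])}
```

View pics/top0.png

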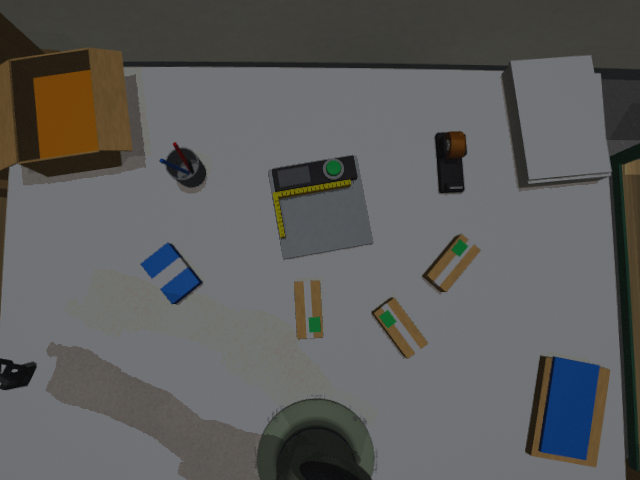

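View pics/scene0.png

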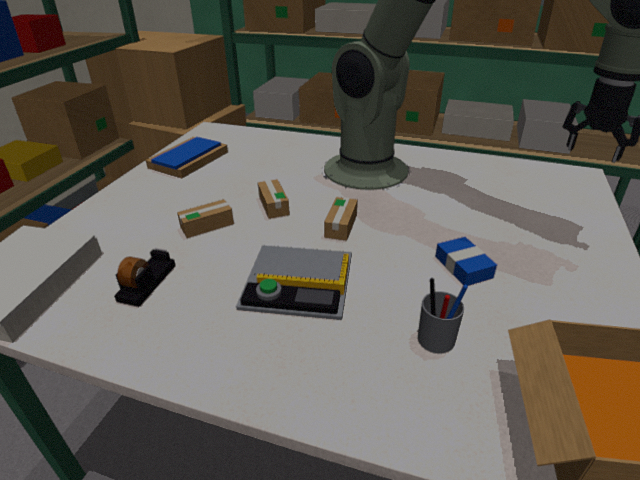

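Top view: the look-alikes are cartons at (308,310), (400,328) and (452,263). Image right is world -y, so the one at (452,263) is farthest to the robot's right and is the one meant. I'll measure it and confirm it in a crop.

```bash
cat > h.py <<'E'
import numpy as np,cv2
from workcell import bot
def K(p):
    f=240/np.tan(np.radians(p["vertical_fov"])/2)
    return np.array([[f,0,p["cx"]],[0,f,p["cy"]],[0,0,1.]])
def ray(p,px,z):
    u=cv2.undistortPoints(np.float64(px).reshape(-1,1,2),K(p),np.float64(p["D"])).reshape(-1,2)
    d=np.c_[u,np.ones(len(u))]@p["R"]; c=-p["R"].T@p["t"]
    z=np.broadcast_to(z,len(u))
    return c+d*((z-c[2])/d[:,2])[:,None]
def proj(p,X):
    return cv2.projectPoints(np.float64(X).reshape(-1,3),cv2.Rodrigues(p["R"])[0],p["t"],K(p),np.float64(p["D"]))[0].reshape(-1,2)
def blobs(m,amin=60):
    cs,_=cv2.findContours(m.astype(np.uint8),cv2.RETR_EXTERNAL,cv2.CHAIN_APPROX_NONE)
    return [c for c in cs if cv2.contourArea(c)>amin]
def yawrect(P):
    "min rect of planar points (m): centre, long-side yaw (deg), sizes (mm)"
    (c,s,a)=cv2.minAreaRect(np.float32(P[:,:2]*1000)); 
    if s[0]<s[1]: a+=90;s=s[::-1]
    return np.round(c,1),round((a+90)%180-90,1),np.round(s,1)
E
python3 - <<'E'
from h import *
p=bot.camera_params("top"); im=cv2.imread("pics/top0.png")
h=cv2.cvtColor(im,cv2.COLOR_BGR2HSV);H,S,V=[h[...,i].astype(int) for i in range(3)]
def rep(n,m,z,a=60):
    for c in blobs(m,a):
        print(n,c.reshape(-1,2).mean(0).round(),*yawrect(ray(p,c,z)))
print(h[263,440],h[248,460],h[188,300],h[168,333],h[220,330], h[285,440])
rep("green",(H>50)&(H<80)&(S>150)&(V>80),.05,30)
y=(H>22)&(H<34)&(S>150)&(V>90)
rep("yellow",y,.042)
rep("brown",(H>8)&(H<22)&(S>70)&(V>110),.05)
cv2.imwrite("pics/crop.png",cv2.resize(im[140:360,260:500],None,fx=2.7,fy=2.7,interpolation=cv2.INTER_CUBIC))
E
```

```text
[ 18 138 107] [ 71 225  94] [ 28 229  98] [ 71 213  96] [105  22  91] [ 17  93 110]
green [314. 324.] [311.8   2.7] -0.3 [31.5 22.7]
green [387. 319.] [ 322.3 -165. ] 35.7 [31.8 23.3]
green [459. 248.] [ 485.1 -336.7] -40.3 [31.  23.3]
green [333. 167.] [676.  -44.4] -89.8 [30.7 28.9]
yellow [300. 197.] [581.4  -0.7] -80.0 [185.4 105.4]
brown [ 65. 114.] [804.6 588.6] 8.9 [200.2 135.6]
```

View pics/crop.png

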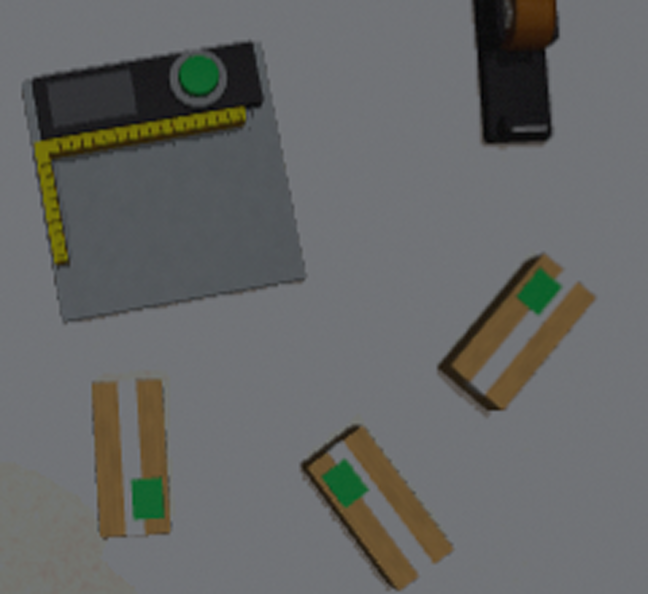

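The crop shows the intended carton at crop (517,332), which is full-frame (452,263). It lies flat with its tape and sticker on top. Next I'll get its top face and the station pose.

Run:
```python
from h import *
p=bot.camera_params("top"); im=cv2.imread("pics/top0.png")
h=cv2.cvtColor(im,cv2.COLOR_BGR2HSV);H,S,V=[h[...,i].astype(int) for i in range(3)]
m=((H>8)&(H<22)&(S>100)&(V>80))|((H>50)&(H<80)&(S>150)&(V>75))
m[:, :415]=0;m[:,490:]=0;m[:225]=0;m[300:]=0
cs=blobs(m,20);print([len(c) for c in cs])
P=ray(p,np.vstack(cs),.05);print("carton",yawrect(P))
# station: fit yaw from yellow rect, refine w/ plate outline
y=(H>20)&(H<36)&(S>140)&(V>70);y[:150]=0;y[260:]=0;y[:,:250]=0;y[:,380:]=0
pts=ray(p,np.vstack(blobs(y,20)),.042)
print("yellow",yawrect(pts))
a=np.radians(10)
c,b,s=yawrect(pts)
th=np.radians(b if abs(b)<45 else b+90 if b<0 else b-90)
R=np.array([[np.cos(th),-np.sin(th)],[np.sin(th),np.cos(th)]])
# yellow L extents in station: x -60..47, y -80..107 -> centre (-6.5,13.5)
o=c-R@[-6.5,13.5];print("yaw",np.degrees(th),"origin",o,"corner",o+R@[35,95],"home",o+R@[5,30])
g=(H>50)&(H<80)&(S>150)&(V>75)
for zz in(.05,.06):
  for k in blobs(g,30):
    q=ray(p,k,zz);
    if q[:,0].mean()>.6:
        w=yawrect(q);print("button",zz,w,R.T@(w[0]-o))
# reprojection of plate corners for check (z .012)
print(proj(p,[[*((o+R@v)/1000),.012] for v in([-110,-110],[110,-110],[110,110],[-110,110])]).round(1))
q=(p["R"].T@-p["t"]);print(q)
# bystanders
for n,u in(("disp",[[437,192],[465,192],[437,132],[465,132]]),):print(ray(p,u,0.0).round(3))
```

```text
[93, 115]
carton (array([ 450.8, -322.2]), -41.4, array([127.3,  58.1]))
yellow (array([580.6,  -0.9]), -80.0, array([186.1, 107.7]))
yaw 10.0 origin [589.34550079 -13.06619151] corner [607.31719527  86.56823124] home [589.06009423  17.34628197]
button 0.05 (array([676. , -44.4]), -89.8, array([30.7, 28.9])) [ 79.89696391 -45.90517341]
button 0.06 (array([673.3, -43.8]), -89.8, array([30.4, 28.6])) [ 77.34217188 -44.84543867]
[[373.1 243. ]
 [356.1 154.9]
 [267.1 169.9]
 [282.6 259.2]]
[0.38946317 0.01982091 1.11203048]
[[ 0.628 -0.303  0.   ]
 [ 0.628 -0.373  0.   ]
 [ 0.781 -0.308  0.   ]
 [ 0.781 -0.379  0.   ]]
```

Everything is consistent: the plate corners reproject correctly. Carton is at (0.451,-0.322), yaw -41°. Station yaw is 10°, home at (0.589,0.017). Moving now.

Call:
move_arm(
  moves=[
    [[1,-0.234,-0.07,0,0,0,0],[1,-0.234,-0.07,0,0,0,0],[1,-0.234,-0.07,0,0,0,0],[1,-0.234,-0.07,0,0,0,0],[1,-0.234,-0.07,0,0,0,0]],
  ],
)

```text
clock: 0.6
position: [0.4521, 0.3977, 0.2062]
tool_rot: [-3.141, 0.0, 2.695]
force: [0.1, 0.8, 1.2]
grip_width: 0.0853
finger_force: 0.0
```

Call:
move_arm(
  moves=[
    [[1,-0.149,-0.195,0,0,0,0],[1,-0.149,-0.195,0,0,0,0],[1,-0.149,-0.195,0,0,0,0],[1,-0.149,-0.195,0,0,0,0],[1,-0.149,-0.195,0,0,0,0]],
  ],
)

```text
clock: 1.1
position: [0.5008, 0.1571, 0.2062]
tool_rot: [-3.141, -0.0, 2.695]
force: [0.7, 0.5, 0.4]
grip_width: 0.0854
finger_force: 0.0
```

Call:
move_arm(
  moves=[
    [[1,-0.104,-0.217,0,0,0,0],[1,-0.104,-0.217,0,0,0,0],[1,-0.104,-0.217,0,0,0,0],[1,-0.104,-0.217,0,0,0,0],[1,-0.104,-0.217,0,0,0,0]],
  ],
)

```text
clock: 1.6
position: [0.5004, -0.0838, 0.2063]
tool_rot: [-3.141, 0.0, 2.694]
force: [2.2, 0.0, 0.8]
grip_width: 0.0856
finger_force: 0.0
```

Call:
move_arm(
  moves=[
    [[1,-0.06,-0.239,0,0,0,0.044],[1,-0.06,-0.239,0,0,0,0.044],[1,-0.06,-0.239,0,0,0,0.044],[1,-0.06,-0.239,0,0,0,0.044],[1,-0.06,-0.239,0,0,0,0.044]],
  ],
)

```text
clock: 2.1
position: [0.4512, -0.3246, 0.2062]
tool_rot: [-3.141, -0.0, 2.419]
force: [2.3, 1.2, 1.2]
grip_width: 0.0858
finger_force: 0.0
```

```bash
cat >> h.py <<'E'
def go(x,y,z,yawdeg):
    o=bot.observe();R=cv2.Rodrigues(np.array([0,0,o["tool_rot"][2]]))[0]@np.diag([1.,-1,-1])
    d=R.T@(np.array([x,y,z])-o["position"]);t=(yawdeg-np.degrees(o["tool_rot"][2])+180)%360-180
    print("at",o["position"].round(4),np.degrees(o["tool_rot"]).round(1),"shift",d.round(4),"turnz",round(-t/360,4))
E
python3 - <<'E'
from h import *
p=bot.camera_params("wrist");f=bot.grab_frame("wrist");im=f[:,:,::-1].copy();cv2.imwrite("pics/w1.png",im)
h=cv2.cvtColor(im,cv2.COLOR_BGR2HSV);H,S,V=[h[...,i].astype(int) for i in range(3)]
m=((H>8)&(H<22)&(S>100)&(V>80))|((H>50)&(H<80)&(S>150)&(V>75))
cs=blobs(m,200)
for c in cs: print(c.reshape(-1,2).min(0),c.reshape(-1,2).max(0),yawrect(ray(p,c,.05)))
print(yawrect(ray(p,np.vstack(cs),.05)), np.round(-p["R"].T@p["t"],3))
go(.451,-.322,.2,138.6)
E
```

```text
[301   0] [390  36] (array([ 333.3, -195.4]), 36.0, array([74.7, 21.4]))
(array([ 333.3, -195.4]), 36.0, array([74.7, 21.4])) [ 0.395 -0.275  0.374]
at [ 0.4483 -0.3321  0.2064] [-1.798e+02  1.000e-01  1.382e+02] shift [0.0047 0.0093 0.0064] turnz -0.0011
```

View pics/w1.png

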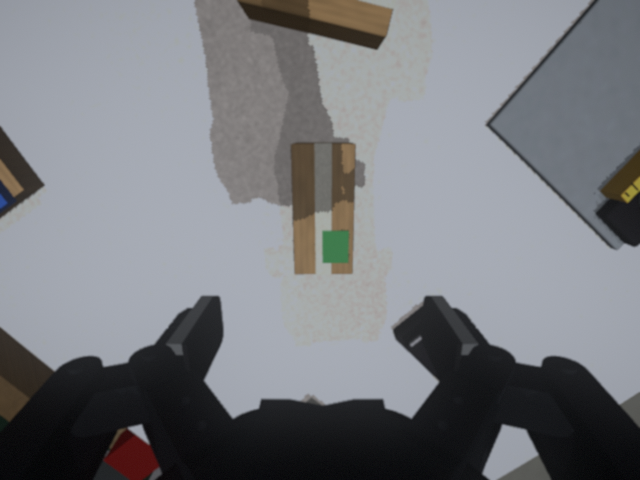

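The wrist view shows the carton at about (323,208) with its long axis vertical, so it is well aligned with the fingers. Corners are roughly (291,143), (356,143), (354,273), (293,273).

Run:
```python
from h import *
p=bot.camera_params("wrist");im=cv2.imread("pics/w1.png")
print(yawrect(ray(p,[[291,143],[356,143],[354,273],[293,273]],.05)))
print(im[200,300],im[250,300],im[200,323],im[160,345])
print(proj(p,[.451,-.322,.05]))
go(.451,-.322,.1,138.6)
```

```text
(array([ 447.5, -330.2]), -41.7, array([128.9,  62.5]))
[56 72 85] [ 84 112 134] [104 107 108] [ 81 109 131]
[[332.21487928 208.71934174]]
at [ 0.4483 -0.3321  0.2064] [-1.798e+02  1.000e-01  1.382e+02] shift [0.0047 0.0093 0.1064] turnz -0.0011
```

Call:
move_arm(
  moves=[
    [[1,0.005,0.009,0.03,0,0,-0.001],[1,0.005,0.009,0.07,0,0,-0.001],[1,0.005,0.009,0.11,0,0,-0.001],[1,0.005,0.009,0.13,0,0,-0.001],[1,0.005,0.009,0.13,0,0,-0.001]],
  ],
)

```text
clock: 2.65
position: [0.4528, -0.3114, 0.0737]
tool_rot: [-3.14, -0.005, 2.426]
force: [-0.9, 0.8, 0.5]
grip_width: 0.0856
finger_force: 0.0
```

Run:
```python
from h import *
go(.451,-.322,.01,138.6)
```

```text
at [ 0.4528 -0.3114  0.0737] [-179.9   -0.3  139. ] shift [-0.0056 -0.0092  0.0637] turnz 0.0011
```

Call:
move_arm(
  moves=[
    [[1,-0.0055,-0.009,0,0,0,0.001],[1,-0.0055,-0.009,0,0,0,0.001],[1,-0.0055,-0.009,0.02,0,0,0.001],[1,-0.0055,-0.009,0.045,0,0,0.001],[1,-0.0055,-0.009,0.063,0,0,0.001]],
  ],
)

```text
clock: 3.15
position: [0.4531, -0.3233, 0.0136]
tool_rot: [3.141, 0.002, 2.419]
force: [0.0, 0.3, 0.7]
grip_width: 0.0855
finger_force: 0.0
```

Call:
move_arm(
  moves=[
    [[1,0,0,0,0,0,0],[1,0,0,0,0,0,0]],
  ],
)

```text
clock: 3.35
position: [0.453, -0.3235, 0.0145]
tool_rot: [3.141, 0.001, 2.419]
force: [-0.2, 0.1, -0.1]
grip_width: 0.0851
finger_force: 0.0
```

Call:
move_arm(
  moves=[
    [[0,0,0,0,0,0,0],[0,0,0,0,0,0,0],[0,0,0,0,0,0,0],[0,0,0,0,0,0,0],[0,0,0,0,0,0,0]],
  ],
  force=40,
)

```text
clock: 3.85
position: [0.4532, -0.3232, 0.0147]
tool_rot: [3.141, 0.002, 2.419]
force: [-3.2, 1.6, 14.3]
grip_width: 0.0582
finger_force: 40.0
```

Call:
move_arm(
  moves=[
    [[0,0,0,-0.01,0,0,0],[0,0,0,-0.03,0,0,0],[0,0,0,-0.06,0,0,0],[0,0,0,-0.09,0,0,0],[0,0,0,-0.1,0,0,0]],
  ],
)

```text
clock: 4.35
position: [0.4535, -0.3236, 0.1167]
tool_rot: [3.141, 0.004, 2.419]
force: [-0.7, 0.0, -1.5]
grip_width: 0.0581
finger_force: 44.8
```

Run:
```python
from h import *
f=bot.grab_frame("wrist");cv2.imwrite("pics/w2.png",f[:,:,::-1])
o=bot.observe();print(o["grip_width"],o["finger_force"],o["force"])
th=np.radians(10);o_=np.array([.5893,-.0131]);R=np.array([[np.cos(th),-np.sin(th)],[np.sin(th),np.cos(th)]])
t=o_+R@[-.030,.022];print(t)
go(*t,.115,100)
```

```text
0.058549092995788206 44.79254186153412 [ 1.92927257 -1.374384   -0.12610827]
[0.55593551 0.00335633]
at [ 0.4537 -0.3236  0.1167] [179.9   0.2 138.6] shift [0.1395 0.3129 0.0017] turnz 0.1072
```

View pics/w2.png

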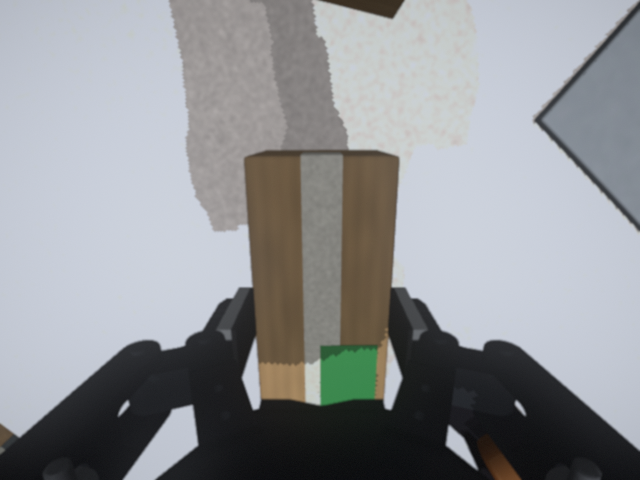

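The carton is held squarely, sticker up, and clear of the table. I'll carry it to a spot on the plate 35 mm short of the long stop.

Call:
move_arm(
  moves=[
    [[0,0.013,0.03,0,0,0,0.015],[0,0.03,0.07,0,0,0,0.035],[0,0.05,0.112,0,0,0,0.055],[0,0.07,0.155,0,0,0,0.075],[0,0.09,0.2,0,0,0,0.095]],
  ],
)

```text
clock: 4.9
position: [0.5169, -0.1116, 0.1127]
tool_rot: [-3.141, -0.0, 1.817]
force: [0.9, -0.1, -2.6]
grip_width: 0.0584
finger_force: 44.8
```

Run:
```python
from h import *
go(.5559,.0034,.115,100)
```

```text
at [ 0.5169 -0.1116  0.1127] [-179.9   -0.   104.1] shift [ 0.1021  0.0658 -0.0023] turnz 0.0113
```

Call:
move_arm(
  moves=[
    [[0,0.035,0.022,0,0,0,0.005],[0,0.07,0.045,0,0,0,0.011],[0,0.095,0.06,0,0,0,0.011],[0,0.102,0.0655,0,0,0,0.011],[0,0.102,0.0655,0,0,0,0.011]],
  ],
)

```text
clock: 5.4
position: [0.5552, 0.003, 0.1126]
tool_rot: [-3.141, 0.0, 1.756]
force: [-0.4, 0.3, -3.4]
grip_width: 0.0586
finger_force: 44.8
```

Call:
move_arm(
  moves=[
    [[0,0,0,0,0,0,0],[0,0,0,0,0,0,0],[0,0,0,0.02,0,0,0],[0,0,0,0.04,0,0,0],[0,0,0,0.06,0,0,0]],
  ],
)

```text
clock: 5.9
position: [0.5552, 0.0005, 0.0528]
tool_rot: [3.141, 0.0, 1.752]
force: [1.1, 0.5, -1.8]
grip_width: 0.0587
finger_force: 44.8
```

Run:
```python
from h import *
go(.5559,.0034,.0275,100)
```

```text
at [5.552e-01 5.000e-04 5.280e-02] [180.    0.  100.4] shift [0.0027 0.0012 0.0253] turnz 0.001
```

Call:
move_arm(
  moves=[
    [[0,0.002,0.001,0.008,0,0,0.001],[0,0.002,0.001,0.015,0,0,0.001],[0,0.002,0.001,0.02,0,0,0.001],[0,0.002,0.001,0.023,0,0,0.001],[0,0.002,0.001,0.024,0,0,0.001]],
  ],
)

```text
clock: 6.4
position: [0.5561, 0.0039, 0.0294]
tool_rot: [3.141, 0.0, 1.747]
force: [-1.2, -0.3, -2.9]
grip_width: 0.0581
finger_force: 44.8
```

Call:
move_arm(
  moves=[
    [[0,0,0,0.001,0,0,0],[0,0,0,0.002,0,0,0],[0,0,0,0.002,0,0,0]],
  ],
)

```text
clock: 6.7
position: [0.556, 0.004, 0.0274]
tool_rot: [3.141, 0.0, 1.747]
force: [-0.4, 0.4, -2.3]
grip_width: 0.0588
finger_force: 44.8
```

Call:
move_arm(
  moves=[
    [[0,0,0,0.001,0,0,0],[0,0,0,0.001,0,0,0],[0,0,0,0.002,0,0,0],[0,0,0,0.002,0,0,0]],
  ],
)

```text
clock: 7.1
position: [0.5561, 0.004, 0.0267]
tool_rot: [3.141, -0.001, 1.747]
force: [-8.7, 0.4, 29.4]
grip_width: 0.0582
finger_force: 48.1
```

Call:
move_arm(
  moves=[
    [[0,0,0,-0.0012,0,0,0],[1,0,0,-0.0012,0,0,0],[1,0,0,-0.0012,0,0,0],[1,0,0,-0.0012,0,0,0],[1,0,0,-0.0012,0,0,0]],
  ],
)

```text
clock: 7.6
position: [0.5559, 0.0039, 0.0264]
tool_rot: [-3.141, 0.0, 1.747]
force: [0.0, -0.1, -0.1]
grip_width: 0.0853
finger_force: 0.0
```

Call:
move_arm(
  moves=[
    [[1,0,0,-0.02,0,0,0],[1,0,0,-0.05,0,0,0],[1,0,0,-0.08,0,0,0],[0,0,0,-0.1,0,0,0],[0,0,0,-0.1,0,0,0]],
  ],
)

```text
clock: 8.1
position: [0.5572, 0.004, 0.1289]
tool_rot: [3.138, 0.0, 1.747]
force: [-0.4, -0.6, -0.2]
grip_width: 0.0589
finger_force: 0.0
```

Run:
```python
from h import *
f=bot.grab_frame("wrist");cv2.imwrite("pics/w3.png",f[:,:,::-1])
th=np.radians(10);o_=np.array([.5893,-.0131]);R=np.array([[np.cos(th),-np.sin(th)],[np.sin(th),np.cos(th)]])
t=o_+R@[-.115,.028];print(t)
go(*t,.125,100)
```

```text
[ 0.47118496 -0.00549492]
at [0.5565 0.0041 0.1274] [179.9  -0.  100.1] shift [ 0.0055 -0.0857  0.0024] turnz 0.0003
```

View pics/w3.png

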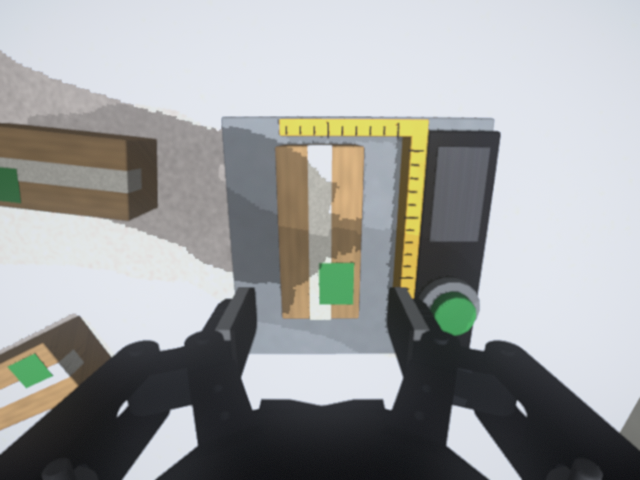

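The carton stands square on the plate: its top spans (277-362, 143-320), with a small gap to the short stop and about 35 mm to the long stop. I'll push its end (+y) first with shut fingers.

Call:
move_arm(
  moves=[
    [[0,-0.03,0,0,0,0,0],[0,-0.065,0,0,0,0,0],[0,-0.095,0,0,0,0,0],[0,-0.1,0,0,0,0,0],[0,-0.1,0,0,0,0,0]],
  ],
  force=30,
)

```text
clock: 8.65
position: [0.5729, -0.0954, 0.1255]
tool_rot: [-3.14, -0.0, 1.745]
force: [1.4, 0.7, -0.7]
grip_width: -0.0003
finger_force: 0.0
```

Call:
move_arm(
  moves=[
    [[0,0,0,0.025,0,0,0],[0,0,0,0.06,0,0,0],[0,0,0,0.09,0,0,0],[0,0,0,0.098,0,0,0],[0,0,0,0.098,0,0,0]],
  ],
)

```text
clock: 9.15
position: [0.5727, -0.0936, 0.0276]
tool_rot: [-3.139, -0.001, 1.748]
force: [0.0, 0.2, 0.5]
grip_width: 0.0001
finger_force: 0.0
```

```bash
cat >> h.py <<'E'
TH=np.radians(10);O=np.array([.5893,-.0131]);RS=np.array([[np.cos(TH),-np.sin(TH)],[np.sin(TH),np.cos(TH)]])
def st():
    o=bot.observe();print("station mm",(RS.T@(o["position"][:2]-O)*1000).round(1),"z",o["position"][2].round(4),"rot",np.degrees(o["tool_rot"]).round(1),"grip",o["grip_width"].round(4),"F",o["force"].round(1))
def gos(x,y,z,yaw): go(*(O+RS@[x,y]),z,yaw)
E
python3 -c "
from h import *
st()"
```

```text
Traceback (most recent call last):
  File "h.py", line 27, in st
    o=bot.observe();print("station mm",(RS.T@(o["position"][:2]-O)*1000).round(1),"z",o["position"][2].round(4),"rot",np.degrees(o["tool_rot"]).round(1),"grip",o["grip_width"].round(4),"F",o["force"].round(1))
                                                                                                                                                                ^^^^^^^^^^^^^^^^^^^^^
AttributeError: 'float' object has no attribute 'round'
```

Call:
move_arm(
  moves=[
    [[0,0.008,0,0,0,0,0],[0,0.016,0,0,0,0,0],[0,0.021,0,0,0,0,0],[0,0.025,0,0,0,0,0],[0,0.027,0,0,0,0,0]],
  ],
)

```text
clock: 9.65
position: [0.569, -0.0674, 0.029]
tool_rot: [3.141, 0.0, 1.748]
force: [0.6, -1.3, 1.7]
grip_width: 0.0
finger_force: 0.9
```

Call:
move_arm(
  moves=[
    [[0,0.001,0,0,0,0,0],[0,0.002,0,0,0,0,0],[0,0.003,0,0,0,0,0],[0,0.003,0,0,0,0,0]],
  ],
)

```text
clock: 10.05
position: [0.5682, -0.065, 0.0285]
tool_rot: [-3.142, -0.0, 1.747]
force: [1.0, -0.6, 1.7]
grip_width: 0.0002
finger_force: 0.5
```

Call:
move_arm(
  moves=[
    [[0,0.001,0,0,0,0,0],[0,0.002,0,0,0,0,0],[0,0.002,0,0,0,0,0]],
  ],
)

```text
clock: 10.35
position: [0.568, -0.0637, 0.0285]
tool_rot: [3.141, 0.001, 1.746]
force: [1.8, -5.6, 0.3]
grip_width: 0.0001
finger_force: 2.8
```

Call:
move_arm(
  moves=[
    [[0,0.001,0,0,0,0,0],[0,0.0015,0,0,0,0,0],[0,0.0015,0,0,0,0,0]],
  ],
)

```text
clock: 10.65
position: [0.568, -0.0636, 0.0288]
tool_rot: [3.141, 0.003, 1.745]
force: [1.6, -12.3, 0.3]
grip_width: -0.0001
finger_force: 6.2
```

The end is flush against the short stop (TCP stalled at 12 N). I'll back off, lift, and swing round to the -x long side with a quarter turn.

Call:
move_arm(
  moves=[
    [[0,-0.012,0,0,0,0,0],[0,-0.012,0,-0.03,0,0,0],[0,-0.012,0,-0.06,0,0,0],[0,-0.012,0,-0.085,0,0,0],[0,-0.012,0,-0.09,0,0,0]],
  ],
)

```text
clock: 11.15
position: [0.5708, -0.0737, 0.121]
tool_rot: [3.138, 0.0, 1.747]
force: [0.0, 0.7, -0.2]
grip_width: 0.0
finger_force: 0.0
```

Call:
move_arm(
  moves=[
    [[0,0.01,-0.015,0,0,0,0.02],[0,0.03,-0.03,0,0,0,0.04],[0,0.055,-0.045,0,0,0,0.06],[0,0.075,-0.06,0,0,0,0.08],[0,0.086,-0.07,0,0,0,0.1]],
  ],
)

```text
clock: 11.65
position: [0.4842, 0.0003, 0.1179]
tool_rot: [-3.14, 0.0, 1.115]
force: [0.3, -0.7, 0.4]
grip_width: -0.0
finger_force: 0.0
```

Call:
move_arm(
  moves=[
    [[0,0,0,0,0,0,0.02],[0,0,0,0,0,0,0.04],[0,0,0,0,0,0,0.06],[0,0,0,0,0,0,0.08],[0,0,0,0,0,0,0.1]],
  ],
)

```text
clock: 12.15
position: [0.4854, -0.001, 0.118]
tool_rot: [-3.141, 0.001, 0.485]
force: [-0.8, 0.9, -0.2]
grip_width: 0.0001
finger_force: 0.0
```

Call:
move_arm(
  moves=[
    [[0,0,0,0,0,0,0.02],[0,0,0,0,0,0,0.04],[0,0,0,0,0,0,0.05],[0,0,0,0,0,0,0.05],[0,0,0,0,0,0,0.05]],
  ],
)

```text
clock: 12.65
position: [0.4855, -0.001, 0.1182]
tool_rot: [3.141, 0.001, 0.179]
force: [0.3, -0.4, 0.1]
grip_width: 0.0001
finger_force: 0.0
```

```bash
sed -i 's/o\["grip_width"\].round(4)/round(o["grip_width"],4)/' h.py; python3 -c "
from h import *
st();gos(-.095,.030,.028,10)"
```

```text
station mm [-100.1   29.9] z 0.1182 rot [180.    0.   10.2] grip 0.0001 F [ 0.3 -0.4  0.1]
at [ 0.4855 -0.001   0.1182] [180.    0.   10.2] shift [ 0.0051 -0.0001  0.0902] turnz 0.0006
```

Call:
move_arm(
  moves=[
    [[0,0,0,0.025,0,0,0],[0,0,0,0.06,0,0,0],[0,0,0,0.085,0,0,0],[0,0,0,0.09,0,0,0.0006],[0,0.01,0,0.09,0,0,0.0006]],
  ],
)

```text
clock: 13.15
position: [0.4949, 0.0003, 0.0285]
tool_rot: [-3.141, 0.002, 0.172]
force: [0.4, -0.2, 0.6]
grip_width: -0.0
finger_force: 0.0
```

Call:
move_arm(
  moves=[
    [[0,0.008,0,0,0,0,0],[0,0.016,0,0,0,0,0],[0,0.022,0,0,0,0,0],[0,0.028,0,0,0,0,0],[0,0.034,0,0,0,0,0]],
  ],
)

```text
clock: 13.65
position: [0.5294, 0.0068, 0.0287]
tool_rot: [-3.142, 0.0, 0.173]
force: [-2.7, -1.3, 0.9]
grip_width: -0.0003
finger_force: 0.9
```

Call:
move_arm(
  moves=[
    [[0,0.005,0,0,0,0,0],[0,0.009,0,0,0,0,0],[0,0.012,0,0,0,0,0],[0,0.014,0,0,0,0,0],[0,0.015,0,0,0,0,0]],
  ],
)

```text
clock: 14.15
position: [0.5439, 0.0092, 0.0285]
tool_rot: [3.142, 0.0, 0.172]
force: [-1.7, -0.5, 0.1]
grip_width: 0.0
finger_force: 0.8
```

```bash
python3 -c "
from h import *
st()"
```

```text
station mm [-40.8  29.9] z 0.0285 rot [180.    0.    9.9] grip 0.0 F [-1.7 -0.5  0.1]
```

Call:
move_arm(
  moves=[
    [[0,0.001,0,0,0,0,0],[0,0.002,0,0,0,0,0],[0,0.003,0,0,0,0,0],[0,0.0035,0,0,0,0,0],[0,0.004,0,0,0,0,0]],
  ],
)

```text
clock: 14.65
position: [0.5478, 0.0099, 0.0285]
tool_rot: [-3.142, -0.0, 0.172]
force: [-0.8, 0.0, -0.0]
grip_width: 0.0001
finger_force: 0.6
```

Call:
move_arm(
  moves=[
    [[0,0.0005,0,0,0,0,0],[0,0.001,0,0,0,0,0],[0,0.0015,0,0,0,0,0],[0,0.0015,0,0,0,0,0]],
  ],
)

```text
clock: 15.05
position: [0.5493, 0.0102, 0.0285]
tool_rot: [3.142, -0.0, 0.172]
force: [-0.4, -0.6, -0.4]
grip_width: -0.0004
finger_force: 0.2
```

Call:
move_arm(
  moves=[
    [[0,0.001,0,0,0,0,0],[0,0.0015,0,0,0,0,0],[0,0.002,0,0,0,0,0],[0,0.002,0,0,0,0,0]],
  ],
)

```text
clock: 15.45
position: [0.5498, 0.0102, 0.0284]
tool_rot: [-3.141, 0.003, 0.172]
force: [-10.7, -1.3, 5.7]
grip_width: -0.0001
finger_force: 5.3
```

Call:
move_arm(
  moves=[
    [[0,0.0005,0,0,0,0,0],[0,0.001,0,0,0,0,0],[0,0.001,0,0,0,0,0]],
  ],
)

```text
clock: 15.75
position: [0.5498, 0.0102, 0.0283]
tool_rot: [-3.141, 0.004, 0.172]
force: [-16.5, -2.8, 12.1]
grip_width: 0.0001
finger_force: 8.4
```

The long side is flush (TCP stalled at 16 N). I'll back off, lift and look.

Call:
move_arm(
  moves=[
    [[0,-0.005,0,0,0,0,0],[0,-0.02,0,0,0,0,0],[0,-0.04,0,-0.02,0,0,0],[0,-0.06,0,-0.06,0,0,0],[0,-0.06,0,-0.1,0,0,0]],
  ],
)

```text
clock: 16.25
position: [0.4906, -0.0003, 0.1293]
tool_rot: [-3.141, 0.002, 0.171]
force: [1.2, 1.4, 0.1]
grip_width: 0.0001
finger_force: 0.0
```

Call:
move_arm(
  moves=[
    [[0,-0.04,0,-0.03,0,0,-0.02],[0,-0.08,0,-0.06,0,0,-0.04],[0,-0.08,0,-0.06,0,0,-0.06],[0,-0.08,0,-0.06,0,0,-0.08],[0,-0.08,0,-0.06,0,0,-0.1]],
  ],
)

```text
clock: 16.75
position: [0.4146, -0.0128, 0.189]
tool_rot: [3.141, -0.002, 0.807]
force: [1.0, -0.0, -0.9]
grip_width: 0.0001
finger_force: 0.0
```

Run:
```python
from h import *
st()
im=bot.grab_frame("top")[:,:,::-1].copy();cv2.imwrite("pics/t2.png",im)
im2=bot.grab_frame("scene")[:,:,::-1].copy();cv2.imwrite("pics/s2.png",im2)
a=cv2.resize(im[145:270,255:385],(400,385),interpolation=cv2.INTER_CUBIC)
b=cv2.resize(im2[235:325,230:360],(400,277),interpolation=cv2.INTER_CUBIC)
c=np.zeros((385,800,3),np.uint8);c[:,:400]=a;c[:277,400:]=b;cv2.imwrite("pics/c2.png",c)
```

```text
station mm [-172.    30.7] z 0.189 rot [ 1.80e+02 -1.00e-01  4.62e+01] grip 0.0001 F [ 1.  -0.  -0.9]
```

View pics/c2.png

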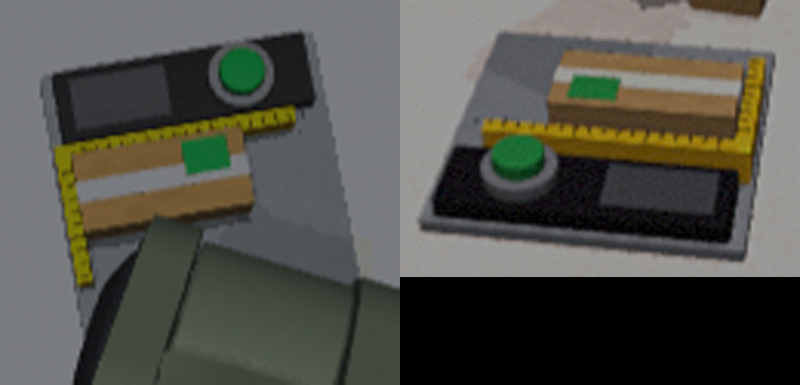

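The crop shows the carton flush along the long stop and against the short stop, sticker up. I'll give the end one light confirming nudge, then press the button.

```bash
python3 -c "
from h import *
gos(.003,-.078,.15,100)"
```

```text
at [ 0.4145 -0.0132  0.1888] [ 1.8e+02 -1.0e-01  4.6e+01] shift [0.078  0.1906 0.0388] turnz -0.1499
```

Call:
move_arm(
  moves=[
    [[0,0.01,0.03,0,0,0,-0.02],[0,0.03,0.075,0,0,0,-0.04],[0,0.05,0.12,0.01,0,0,-0.06],[0,0.068,0.165,0.025,0,0,-0.08],[0,0.078,0.19,0.039,0,0,-0.1]],
  ],
)

```text
clock: 17.35
position: [0.6075, -0.0914, 0.1481]
tool_rot: [3.141, 0.0, 1.429]
force: [-1.5, -0.1, 0.2]
grip_width: 0.0002
finger_force: 0.0
```

Call:
move_arm(
  moves=[
    [[0,0,0,0,0,0,-0.02],[0,0,0,0,0,0,-0.04],[0,0,0,0,0,0,-0.05],[0,0,0,0,0,0,-0.05],[0,0,0,0,0,0,-0.05]],
  ],
)

```text
clock: 17.85
position: [0.6049, -0.0897, 0.1493]
tool_rot: [-3.141, 0.0, 1.739]
force: [-0.7, 0.1, -0.2]
grip_width: 0.0002
finger_force: 0.0
```

```bash
python3 -c "
from h import *
st();gos(.003,-.078,.028,100)"
```

```text
station mm [  2.1 -78.2] z 0.1493 rot [-180.     0.    99.6] grip 0.0002 F [-0.7  0.1 -0.2]
at [ 0.6049 -0.0897  0.1493] [-180.     0.    99.6] shift [0.0002 0.0009 0.1213] turnz -0.0011
```

Call:
move_arm(
  moves=[
    [[0,0,0,0.03,0,0,-0.001],[0,0,0,0.07,0,0,-0.001],[0,0,0,0.105,0,0,-0.001],[0,0,0,0.12,0,0,-0.001],[0,0,0,0.12,0,0,-0.001]],
  ],
)

```text
clock: 18.35
position: [0.604, -0.0896, 0.0281]
tool_rot: [-3.139, -0.0, 1.748]
force: [0.3, -0.0, 1.0]
grip_width: 0.0001
finger_force: 0.0
```

Call:
move_arm(
  moves=[
    [[0,0.008,0,0,0,0,0],[0,0.016,0,0,0,0,0],[0,0.023,0,0,0,0,0],[0,0.028,0,0,0,0,0],[0,0.031,0,0,0,0,0]],
  ],
)

```text
clock: 18.85
position: [0.5997, -0.0582, 0.03]
tool_rot: [3.141, -0.0, 1.75]
force: [0.1, -1.2, 0.6]
grip_width: -0.0002
finger_force: 0.9
```

Call:
move_arm(
  moves=[
    [[0,0.0005,0,0,0,0,0],[0,0.001,0,0,0,0,0],[0,0.0015,0,0,0,0,0],[0,0.0015,0,0,0,0,0]],
  ],
)

```text
clock: 19.25
position: [0.5993, -0.0582, 0.0296]
tool_rot: [3.141, 0.001, 1.749]
force: [0.2, -3.1, 1.5]
grip_width: 0.0
finger_force: 1.5
```

```bash
python3 -c "
from h import *
st()"
```

```text
station mm [  2.  -46.2] z 0.0296 rot [180.    0.  100.2] grip 0.0 F [ 0.2 -3.1  1.5]
```

Call:
move_arm(
  moves=[
    [[0,0.001,0,0,0,0,0],[0,0.002,0,0,0,0,0],[0,0.002,0,0,0,0,0]],
  ],
)

```text
clock: 19.55
position: [0.5993, -0.058, 0.0298]
tool_rot: [3.141, 0.003, 1.748]
force: [3.0, -11.4, 1.1]
grip_width: 0.0001
finger_force: 6.2
```

Call:
move_arm(
  moves=[
    [[0,-0.006,0,0,0,0,0],[0,-0.025,0,0,0,0,0],[0,-0.025,0,-0.035,0,0,0],[0,-0.025,0,-0.07,0,0,0],[0,-0.025,0,-0.075,0,0,0]],
  ],
)

```text
clock: 20.05
position: [0.6049, -0.0807, 0.1079]
tool_rot: [3.137, 0.001, 1.749]
force: [0.5, -0.7, -0.7]
grip_width: 0.0003
finger_force: 0.0
```

Run:
```python
from h import *
st()
# button by two views: green blob centroids
rs=[]
for n,f,box in(("top","pics/t2.png",(140,190,310,360)),("scene","pics/s2.png",(270,310,240,300))):
    h=cv2.cvtColor(cv2.imread(f),cv2.COLOR_BGR2HSV)
    m=cv2.inRange(h,(50,150,60),(80,255,255));k=np.zeros_like(m);a,b,c,d=box;k[a:b,c:d]=m[a:b,c:d]
    bl=max(blobs(k,20),key=cv2.contourArea);(u,_,_)=cv2.minAreaRect(bl);print(n,u)
    p=bot.camera_params(n);C=-p["R"].T@p["t"];d=ray(p,[u],.0)[0]-C;rs.append((C,d/np.linalg.norm(d)))
A=sum(np.eye(3)-np.outer(d,d) for c,d in rs);B=sum((np.eye(3)-np.outer(d,d))@c for c,d in rs)
X=np.linalg.solve(A,B);print("button",X,RS.T@(X[:2]-O))
go(X[0],X[1],.09,100)
```

```text
station mm [  3.6 -69.3] z 0.1079 rot [179.8   0.  100.2] grip 0.0003 F [ 0.5 -0.7 -0.7]
top (333.0, 167.5)
scene (267.7500305175781, 284.7500305175781)
button [ 0.6754783  -0.04443801  0.04916715] [ 0.07942727 -0.04582663]
at [ 0.6049 -0.0807  0.1079] [179.8   0.  100.2] shift [0.0232 0.0759 0.0179] turnz 0.0006
```

Button top is at about (0.675,-0.044), z≈0.05. Moving above it.

Call:
move_arm(
  moves=[
    [[0,0.01,0.03,0,0,0,0],[0,0.018,0.06,0,0,0,0],[0,0.023,0.075,0,0,0,0],[0,0.023,0.075,0.015,0,0,0],[0,0.023,0.075,0.035,0,0,0]],
  ],
)

```text
clock: 20.55
position: [0.6728, -0.0442, 0.0685]
tool_rot: [3.141, -0.0, 1.75]
force: [0.9, -0.4, -0.6]
grip_width: -0.0003
finger_force: 0.0
```

Call:
move_arm(
  moves=[
    [[0,0,0,0.003,0,0,0],[0,0,0,0.007,0,0,0],[0,0,0,0.011,0,0,0],[0,0,0,0.014,0,0,0],[0,0,0,0.016,0,0,0]],
  ],
)

```text
clock: 21.05
position: [0.6731, -0.0443, 0.0536]
tool_rot: [3.141, -0.0, 1.749]
force: [-0.7, 0.4, -0.6]
grip_width: -0.0001
finger_force: 0.0
```

Call:
move_arm(
  moves=[
    [[0,0,0,0.001,0,0,0],[0,0,0,0.002,0,0,0],[0,0,0,0.003,0,0,0],[0,0,0,0.004,0,0,0]],
  ],
)

```text
clock: 21.45
position: [0.673, -0.0443, 0.0495]
tool_rot: [3.141, -0.0, 1.75]
force: [0.0, -0.5, -0.6]
grip_width: 0.0003
finger_force: 0.0
```

Call:
move_arm(
  moves=[
    [[0,0,0,0.001,0,0,0],[0,0,0,0.002,0,0,0],[0,0,0,0.003,0,0,0],[0,0,0,0.004,0,0,0],[0,0,0,0.005,0,0,0]],
  ],
)

```text
clock: 21.95
position: [0.673, -0.0443, 0.0444]
tool_rot: [-3.142, 0.0, 1.749]
force: [0.7, 0.3, 0.7]
grip_width: -0.0001
finger_force: 0.0
```

Call:
move_arm(
  moves=[
    [[0,0,0,0.001,0,0,0],[0,0,0,0.002,0,0,0],[0,0,0,0.003,0,0,0]],
  ],
)

```text
clock: 22.25
position: [0.673, -0.0443, 0.0414]
tool_rot: [3.142, 0.0, 1.749]
force: [-0.3, -0.2, -0.1]
grip_width: 0.0005
finger_force: 0.0
```

Call:
move_arm(
  moves=[
    [[0,0,0,0.001,0,0,0],[0,0,0,0.002,0,0,0],[0,0,0,0.003,0,0,0]],
  ],
)

```text
clock: 22.55
position: [0.673, -0.0443, 0.0384]
tool_rot: [-3.142, 0.0, 1.75]
force: [0.0, -0.9, 0.1]
grip_width: -0.0001
finger_force: 0.0
```

Run:
```python
from h import *
st()
im=bot.grab_frame("scene")[:,:,::-1]
cv2.imwrite("pics/s3.png",cv2.resize(im[225:325,220:380],(800,500),interpolation=cv2.INTER_CUBIC))
```

```text
station mm [ 77.  -45.3] z 0.0384 rot [-180.     0.   100.2] grip -0.0001 F [ 0.  -0.9  0.1]
```

View pics/s3.png

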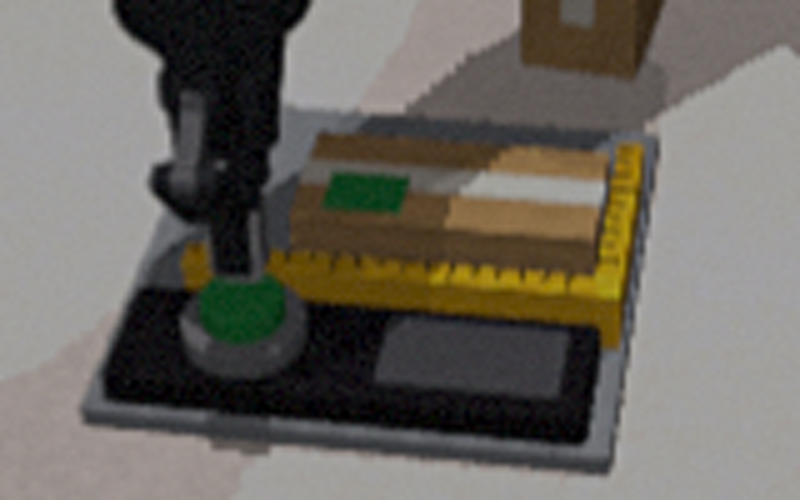

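The tips show at the rear top edge of the cap in the crop, at about (237,278), with the cap centre at (242,305). There is no force yet, so I'll check the projected geometry.

Run:
```python
from h import *
p=bot.camera_params("scene");o=bot.observe()
f=lambda X:((proj(p,X)-[220,225])*5).round(0).tolist()
print("tcp",f(o["position"]),"tcp-10mm",f(o["position"]+[0,0,-.01]))
B=O+RS@[.079,-.046]
for z in(.03,.04,.05):print(z,f([*B,z]))
c=np.array([[.05,.108,.108,.05],[-.1,-.1,.1,.1]]).T
for x,y in((.035,.095),(.11,.11),(.11,-.11),(-.025,.095),(-.025,-.035)):print(x,y,f([*(O+RS@[x,y]),.012]),f([*(O+RS@[x,y]),.042]),f([*(O+RS@[x,y]),.062]))
```

```text
tcp [[247.0, 315.0]] tcp-10mm [[249.0, 334.0]]
0.03 [[245.0, 334.0]]
0.04 [[243.0, 315.0]]
0.05 [[241.0, 297.0]]
0.035 0.095 [[595.0, 326.0]] [[596.0, 272.0]] [[597.0, 235.0]]
0.11 0.11 [[612.0, 453.0]] [[613.0, 398.0]] [[614.0, 360.0]]
0.11 -0.11 [[79.0, 402.0]] [[70.0, 348.0]] [[64.0, 310.0]]
-0.025 0.095 [[610.0, 238.0]] [[611.0, 185.0]] [[612.0, 149.0]]
-0.025 -0.035 [[326.0, 215.0]] [[322.0, 162.0]] [[319.0, 126.0]]
```

Call:
move_arm(
  moves=[
    [[0,0,0,0.001,0,0,0],[0,0,0,0.002,0,0,0],[0,0,0,0.003,0,0,0],[0,0,0,0.003,0,0,0]],
  ],
)

```text
clock: 23.0
position: [0.6729, -0.0443, 0.0353]
tool_rot: [-3.141, -0.0, 1.75]
force: [-0.0, 0.1, 0.1]
grip_width: -0.0001
finger_force: 0.0
```

Run:
```python
from h import *
st()
im=bot.grab_frame("wrist")[:,:,::-1]
cv2.imwrite("pics/w4.png",im)
p=bot.camera_params("wrist");print(proj(p,bot.observe()["position"]))
```

```text
station mm [ 76.9 -45.2] z 0.0353 rot [-180.    -0.   100.2] grip -0.0001 F [-0.   0.1  0.1]
[[323.20330709 279.38935754]]
```

View pics/w4.png

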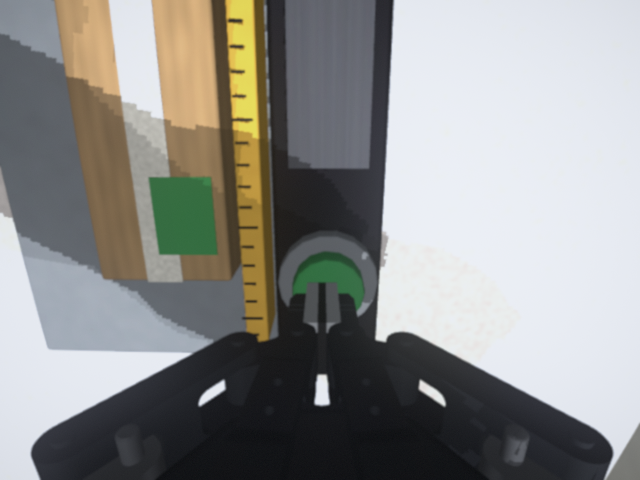

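Wrist view: the tips at (322,283) are centred over the green cap at (328,285) and simply not in contact yet. I'll continue straight down, watching the force.

Call:
move_arm(
  moves=[
    [[0,0,0,0.001,0,0,0],[0,0,0,0.002,0,0,0],[0,0,0,0.003,0,0,0],[0,0,0,0.004,0,0,0],[0,0,0,0.004,0,0,0]],
  ],
)

```text
clock: 23.55
position: [0.6729, -0.0443, 0.0313]
tool_rot: [-3.141, -0.0, 1.75]
force: [0.2, 0.7, 0.7]
grip_width: 0.0001
finger_force: 0.0
```

Call:
move_arm(
  moves=[
    [[0,0,0,0.001,0,0,0],[0,0,0,0.002,0,0,0],[0,0,0,0.003,0,0,0],[0,0,0,0.003,0,0,0]],
  ],
)

```text
clock: 23.95
position: [0.673, -0.0443, 0.0284]
tool_rot: [3.142, 0.0, 1.75]
force: [0.0, 0.3, 1.0]
grip_width: 0.0001
finger_force: 0.8
```

Call:
move_arm(
  moves=[
    [[0,0,0,0.001,0,0,0],[0,0,0,0.002,0,0,0],[0,0,0,0.003,0,0,0],[0,0,0,0.004,0,0,0]],
  ],
)

```text
clock: 24.35
position: [0.673, -0.0443, 0.0245]
tool_rot: [3.141, 0.0, 1.749]
force: [-2.1, 0.8, 2.4]
grip_width: 0.0003
finger_force: 1.7
```

Call:
move_arm(
  moves=[
    [[0,0,0,0.001,0,0,0],[0,0,0,0.002,0,0,0],[0,0,0,0.002,0,0,0]],
  ],
)

```text
clock: 24.65
position: [0.673, -0.0443, 0.0224]
tool_rot: [-3.142, 0.0, 1.75]
force: [-0.6, 0.2, 4.0]
grip_width: 0.0001
finger_force: 2.1
```

Call:
move_arm(
  moves=[
    [[0,0,0,0.001,0,0,0],[0,0,0,0.002,0,0,0],[0,0,0,0.002,0,0,0]],
  ],
)

```text
clock: 24.95
position: [0.6731, -0.0443, 0.021]
tool_rot: [3.141, -0.0, 1.749]
force: [-3.3, 0.1, 11.6]
grip_width: 0.0003
finger_force: 6.0
```

Call:
move_arm(
  moves=[
    [[0,0,0,0.0005,0,0,0],[0,0,0,0.0005,0,0,0],[0,0,0,0.0005,0,0,0]],
  ],
)

```text
clock: 25.25
position: [0.6732, -0.0443, 0.0209]
tool_rot: [3.141, -0.0, 1.749]
force: [-6.5, 2.1, 18.7]
grip_width: -0.0001
finger_force: 9.3
```

Call:
move_arm(
  moves=[
    [[0,0,0,-0.01,0,0,0],[0,0,0,-0.03,0,0,0],[0,0,0,-0.07,0,0,0],[0,0,0,-0.11,0,0,0],[0,0,0,-0.13,0,0,0]],
  ],
)

```text
clock: 25.75
position: [0.6739, -0.0447, 0.1533]
tool_rot: [3.139, 0.001, 1.749]
force: [-0.1, -1.0, 0.2]
grip_width: -0.0001
finger_force: 0.0
```

Call:
move_arm(
  moves=[
    [[0,-0.05,0,0,0,0,0],[0,-0.1,0,0,0,0,0],[0,-0.14,0,0,0,0,0],[0,-0.15,0,0,0,0,0],[0,-0.15,0,0,0,0,0]],
  ],
)

```text
clock: 26.25
position: [0.6991, -0.1942, 0.1496]
tool_rot: [-3.141, 0.001, 1.747]
force: [0.7, 0.8, -0.3]
grip_width: 0.0001
finger_force: 0.0
```

Run:
```python
from h import *
st()
a=bot.grab_frame("top")[:,:,::-1]
b=bot.grab_frame("scene")[:,:,::-1]
c=np.zeros((600,800,3),np.uint8);c[:300,:400]=cv2.resize(a,(400,300));c[:300,400:]=cv2.resize(b,(400,300))
c[300:,:400]=cv2.resize(a[150:260,255:402],(400,300),interpolation=cv2.INTER_CUBIC);c[300:,400:]=cv2.resize(b[235:325,235:355],(400,300),interpolation=cv2.INTER_CUBIC)
cv2.imwrite("pics/end.png",c)
```

```text
station mm [  76.7 -197.4] z 0.1496 rot [-180.     0.   100.1] grip 0.0001 F [ 0.7  0.8 -0.3]
```

View pics/end.png

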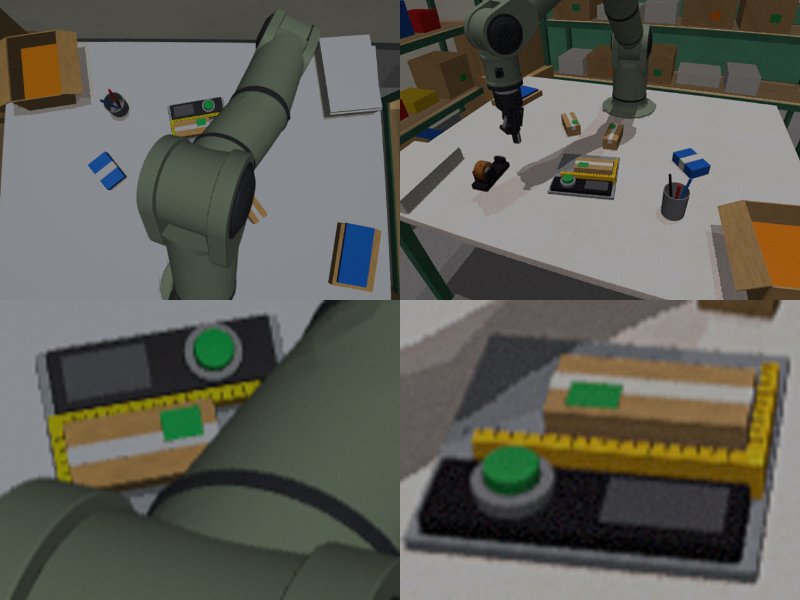

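The final view shows the carton flush against both stops with the sticker up, the button released, and the bystanders where they were. The arm is clear, so I'm handing it in.

```bash
python3 -c "
from workcell import bot
print(bot.job_done())"
```

```text
the job is handed in; nothing more can be done
None
```

The carton farthest to the robot's right is on the plate, sticker up and pushed home against both stops; after letting go I pressed the green button fully and released it, and handed the job in at about 26 s with the blue box, tape dispenser and pen cup untouched.

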